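Measure the sub-press gap with a taper gauge

TASK

First turn the bar knob on the small press clockwise until it clicks over to its other stop, which lowers the upper plate to its test gap. Then pick up the taper gauge by its handle and slide its blade, lying flat and straight, into the gap between the two plates until it just drags snugly on both, without forcing the upper plate up. Finish still holding the gauge there in the gripper so that the depth can be read, and leave the other things on the bench alone.

Things in the scene. Friction and masses are not known exactly. Their poses are not given: they have to be found in the camera images.
- press: small fixed bench press: grey slab 160 x 260 x 30 mm. Origin at bench level below the plates' centre; slab spans x +-80 mm, y -175 to +85 mm. Its +x points from the open front to the back, where two 16 mm posts (x 62, y +-32 mm) rise to 115 mm; the blade goes in along +x. Cam housing 52 mm high at the back right. Position and yaw vary.
- lower_plate: plain steel lower plate of the press, fixed, 110 mm deep (x) by 90 mm wide (y), axes as the press. Origin on its upper face under the centre of the upper plate; 20 mm of it stands out as a lip before the upper plate's front edge. Its upper face lies 52 to 55 mm above the bench, different at each start.
- mouth (a point): point on the upper face of the lower plate, midway across, directly below the front edge of the upper plate: where the gap begins. Its +x points into the gap, +z up.
- upper_plate: plain steel upper plate, 90 x 90 x 12 mm, origin at the centre of its underside, axes as the press. With the knob at its start its underside is 68 mm above the bench, with the knob clicked over 60 mm, so the gap is then 5 to 8 mm. It is held down by its own weight and springs: about 3 N lift it off its rest, and 3 N more for every mm.
- platen_lift (a joint): how far the upper plate has been pushed up off its rest, in m: 0 at rest, at most 0.007. The blade drags snugly when pushing it on takes some 5 to 10 N; the plate is then lifted well under 2 mm.
- selector (a joint): the knob's angle in rad: 0 at the start, grows clockwise seen from above, ends at a stop at 1.2. A detent of about 0.25 N m holds it at 0 and must be overcome up to about the middle (0.6); past it the knob snaps on to 1.2 by itself and is held there the same way. At 1.2 the upper plate is at its test gap.
- selector_grip (a point): point on the knob's vertical turning axis, at the height to grip, 82 mm above the bench (125 mm right of and 30 mm before the press origin). The knob is a black bar 46 mm long along this point's x, 14 mm thick along its y, standing 34 mm high from 63 to 97 mm above the bench on a 54 mm disc and a 64 mm pedestal.
- gauge: taper gauge, about 0.12 kg, flat on the bench left of the press. Origin under the centre of its handle: grey upright block 24 (x) x 14 (y) x 46 mm high, to be gripped across its 14 mm. A steel blade 20 mm wide runs along +x from 12 to 102 mm; its underside is flat and level with the handle's; its top slopes evenly from 11 mm thick at the handle to 2 mm at the tip.
- gauge_tip (a point): the middle of the blade's tip, at its underside, 102 mm along the gauge's +x.
- weight: bystander: round steel calibration weight with a knob, 52 mm across, 62 mm high; origin under its centre
- specimen_a: bystander: upright aluminium specimen cylinder 28 mm across, 30 mm high; origin under its centre
- specimen_b: bystander: concrete specimen cube, 30 mm; origin under its centre
- driver: bystander: screwdriver lying on the bench
- spanner: bystander: open-ended spanner lying on the bench
- collar: bystander: dark steel collar 44 mm across, 18 mm high; origin under its centre
- oil: bystander: white plastic bottle 48 mm across, 110 mm high; origin under its centre
There are look-alikes about, which are no part of the job. Leave any green look-alike of the gauge alone.

How it is judged:
By the outcome, as a careful person would: the job done as asked, in the order asked, and still so for the second after the job is handed in, while the arm keeps its last pose, push and grip.
It also fails if it takes over 64 s, if anything falls off the work surface, if the arm or the gripper's body presses on something with over 40 N, if the wrist force passes 120 N, or if a joint passes its speed limit or range.

ROBOT

A 6-joint arm with a two-finger parallel gripper is mounted at the origin on the work surface. World frame = base frame: x ahead of the robot, y to its left, z up, the work surface at z = 0. Lengths are in mm, angles in rad, forces in N, time in s.
With the tool pointing down it reaches from about 375 to 900 mm from the base axis. Payload 3.1 kg.
Tool frame: the origin (TCP) lies at the very end of the fingers, on their centre line; the grasp point (between the pads) lies robot.grip_point_offset behind it (robot.grip_point_offset is the distance from the TCP to the grasp point, in mm); z points along the fingers, y is the line along which they close (so a half turn about z gives the same grasp; the last joint's range is limited). The gripper opens to 87 mm and grips with 3 to 60 N. Pads are 19 mm wide; open, the fingers measure 117 mm over their backs; the gripper's body (75 mm by 190 mm) begins 51 mm behind the grasp point.
Start: joints at [-1.47, 0.527, 1.433, -0, 1.181, -0.178], TCP at [172.626, -600.664, 222.548] pointing down, gripper open.
Joint ranges: [-3.08, 3.08], [-0.75, 2.2], [0.22, 2.44], [-1.43, 4.57], [0, 2.65], [-2.85, 2.85]. Speed limits (rad/s): [2.79, 2.79, 3.14, 3.14, 3.14, 3.14].

INTERFACE

Orientations are given as [roll, pitch, yaw] about the fixed x, y, z axes, in that order (R = Rz(yaw) Ry(pitch) Rx(roll)).
In Python, from plant import robot gives the robot as it stands. The module is installed in compiled form; this text tells all that it offers.
- The arm moves only by the tool jog_arm, never from a script. Its argument "commands" is a list of rows, each a list of 3 entries, a list of its own where there are three numbers: the shift along the tool's x, y, z normalised to -1 to 1, where 1 is 600 mm, then the turn, a rotation vector about the tool's x, y, z normalised to -1 to 1, where 1 is 1.5 rad, then the gripper command: -1 is fully open, 1 is shut, values between are in proportion. A call has 1 to 5 rows; each row is the pose to reach, as a shift and turn from the pose commanded when the call began, along the tool's axes at that moment; what a row does not reach only later rows make up. A row lasts 1/10 s, in which the tool goes at most 50 mm and 8.59 degrees, less where a joint would pass 70% of its speed; a pose out of reach is approached as far as the arm can. A call with a number of a shift or a turn outside -1 to 1 is refused whole. A call with a gripper value outside its range is refused whole. The fingers move at their own pace and stop on an object; the grip force is fixed at half the most. Time passes only in rows, so rows that repeat a pose let the fingers close. It gives the time, the measured TCP pose, the force, the opening and the grip force at its end, in the units of the state.
- robot.sense(): the state, without advancing time (a new reading comes with each control period).
- robot.snapshot(name): name is "scene" or "top" or "wrist"; returns the picture (400x640x3 uint8, red, green, blue); there is no depth.
- robot.camera_info(name): a dict with "camera_matrix" (3x3 intrinsics, pixels), "xyz" and "orientation" of the camera in the world. Camera axes: x right, y down, z forward; pixel columns grow to the right and rows downward; lengths in mm; the calibration is good to about 2 mm. A picture is of the moment at which its call begins: read the wrist's pose just before it. camera_info takes no time and is no camera call; for the wrist camera it gives the pose at the moment of the call.
- robot.hand_in(): hands the job in; it is judged then, once.
Trained networks look in the newest picture that a camera, given by its name, has taken for a name from the list of things; names that differ only in an ending like _2 or _b are one class to them, and where a whole thing is asked for, a point or a joint stands for the part that bears it (a point fixed in the world has none). Each returns a list of dicts, best first, with "conf" (0 to 1); they miss things now and then, are a little off and sometimes report something else, mostly with a low value. They report only what shows in the picture. A call takes as long as a camera call. They do not tell look-alikes from the thing itself.
- robot.regions_of(label, camera): "mask" (400x640 bool, what is visible of it) and "box" ([left, top, right, bottom] in pixels, round what is visible of it).
- robot.tip_of(label, camera): "at" ([row, column] in pixels: a listed point, or the origin of a listed thing).
The state is a dict: "clock": time; "joint_pos": joint angles; "joint_velocities": joint speeds; "effort": joint torques, N m; "tool_pos": TCP position; "tcp_rot": TCP orientation; "ft_force": force on the tool from outside, world axes, zero at the start; "moment": the same for the moment, N m; "finger_gap": opening from 0.0 (shut) to 1.0 (fully open); "finger_force": force on a finger pad.
Only numpy, scipy, OpenCV 4.12 (cv2) and the standard library are available. Lean on these libraries where they do the work, as an engineer would, in place of code of your own. Each camera call takes 0.05 s, during which the arm holds its last target. There are 200 camera calls.

## Working session

There is one attempt and no reset: what is moved stays moved. The work goes in short steps, Python scripts to look and compute and a tool call to move; the robot and the scene stay as the last step left them, time stands still between calls to the robot, and variables do not carry over. Pictures are saved under pics/ and viewed, at most 10 in all, crops included, and the job is handed in when it is done.

Besides the shell and the picture viewer there is one more tool, called after "Request:" as name([rows], argument=value, ...), one row to a line, values as JSON. jog_arm: Moves the arm, as the interface text tells. Its arguments: {"type":"object","properties":{"commands":{"type":"array","items":{"type":"array"}}},"required":["commands"]}

```bash
mkdir -p pics; ls; cat > h.py <<'E'
import numpy as np, cv2
from scipy.spatial.transform import Rotation as R
from plant import robot
def cam(n):
    c=robot.camera_info(n); K=np.array(c["camera_matrix"]); o=np.array(c["orientation"],float)
    Rm=o if o.shape==(3,3) else R.from_euler('xyz',o).as_matrix()
    return K,np.array(c["xyz"],float),Rm
def ray(c,rc,z):
    K,t,Rm=c; d=Rm@np.linalg.inv(K)@[rc[1],rc[0],1]; return t+d*(z-t[2])/d[2]
def proj(c,p):
    K,t,Rm=c; q=K@(Rm.T@(np.array(p)-t)); return (q[:2]/q[2])[::-1]
def snap(n,f=None):
    im=robot.snapshot(n)
    if f: cv2.imwrite(f"pics/{f}.png",im[:,:,::-1])
    return im
def tool(p):  # world point -> shift in tool axes /600 from measured tcp
    s=robot.sense(); Rt=R.from_euler('xyz',s["tcp_rot"]).as_matrix()
    return Rt.T@(np.array(p)-s["tool_pos"])/600
E
python3 - <<'E'
from h import *
s=robot.sense(); print({k:np.round(v,3) for k,v in s.items()}, robot.grip_point_offset)
for n in("top","scene"):
    snap(n,n+"1"); c=cam(n); print(n,c[1],robot.camera_info(n)["orientation"])
    for l,z in(("selector_grip",82),("gauge",0),("gauge_tip",0),("mouth",53.5),("press",0),("lower_plate",53.5),("upper_plate",68),):
        for d in robot.tip_of(l,n)[:3]: print(l,round(d["conf"],2),np.round(d["at"]),np.round(ray(c,d["at"],z)))
E
```

```text
pics
{'clock': np.float64(0.0), 'joint_pos': array([-1.47 ,  0.528,  1.434, -0.   ,  1.181, -0.178]), 'joint_velocities': array([-0.001, -0.001, -0.001, -0.001, -0.001, -0.002]), 'effort': array([  0.   , -44.004, -17.659,   0.063,   0.058,  -0.   ]), 'tool_pos': array([ 172.525, -599.946,  221.568]), 'tcp_rot': array([-3.139, -0.   ,  0.28 ]), 'ft_force': array([ 0.324, -0.322,  0.486]), 'moment': array([-0.028,  0.03 , -0.015]), 'finger_force': np.float64(0.0), 'finger_gap': np.float64(0.997)} 18.700000000000003
top [ 287.07131076   -8.17620567 1504.92762357] [-3.02675782 -0.0061392  -1.54500035]
selector_grip 0.72 [145. 345.] [ 626. -102.   82.]
gauge 0.76 [273. 210.] [208. 321.   0.]
gauge 0.65 [202. 216.] [439. 315.   0.]
gauge 0.65 [246. 217.] [296. 305.   0.]
gauge_tip 0.67 [168. 211.] [554. 337.   0.]
gauge_tip 0.47 [214. 231.] [403. 263.   0.]
mouth 0.75 [158. 306.] [587.  22.  54.]
press 0.7 [149. 302.] [626.  34.   0.]
lower_plate 0.5 [148. 305.] [619.  24.  54.]
lower_plate 0.47 [149. 302.] [615.  33.  54.]
upper_plate 0.8 [148. 306.] [616.  20.  68.]
upper_plate 0.42 [180. 434.] [ 523. -388.   68.]
scene [1075.15204766  423.94175313  941.84581346] [-2.40352918  0.00632429  2.17696461]
selector_grip 0.8 [234. 242.] [620. -99.  82.]
gauge 0.93 [288. 430.] [451. 308.   0.]
gauge 0.76 [240. 448.] [301. 287.   0.]
gauge 0.62 [229. 472.] [234. 320.   0.]
gauge_tip 0.89 [326. 427.] [543. 345.  -0.]
gauge_tip 0.82 [263. 421.] [403. 261.   0.]
gauge_tip 0.65 [202. 452.] [178. 242.   0.]
mouth 0.77 [256. 295.] [586.  25.  53.]
press 0.6 [282. 291.] [620.  36.   0.]
lower_plate 0.43 [358. 353.] [716. 261.  54.]
upper_plate 0.6 [270. 287.] [633.  39.  68.]
```

```bash
python3 - <<'E'
import cv2
a=cv2.imread("pics/top1.png")[90:330,160:480]; cv2.imwrite("pics/top1c.png",cv2.resize(a,(800,600),interpolation=cv2.INTER_CUBIC))
E
```

```text
(no output)
```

View pics/top1c.png

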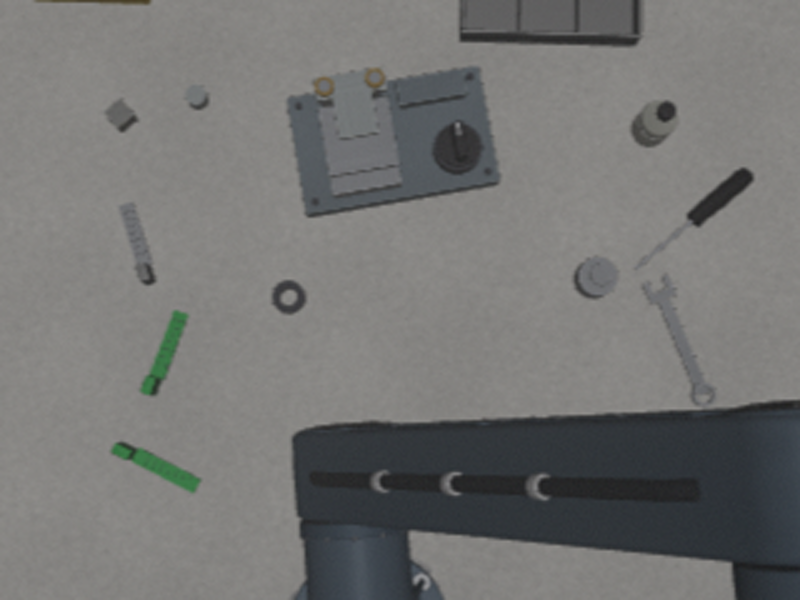

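View pics/scene1.png

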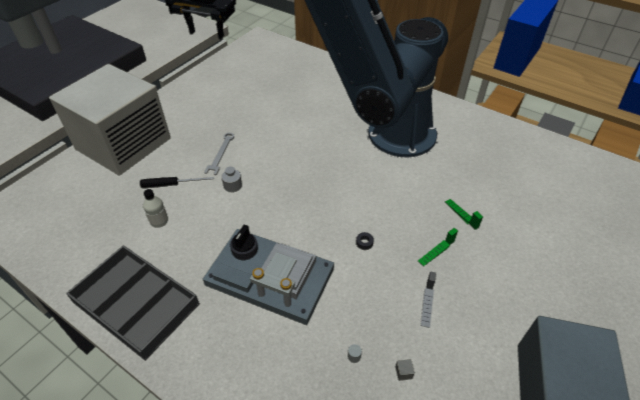

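The top crop shows the grey gauge with its handle at (147,273) and tip at (127,205), beside two green look-alikes. The press is at about (390,140), with the knob at (458,147) and its bar nearly along world x. The scene view agrees. I'll go above the knob and look from close by.

```bash
python3 - <<'E'
from h import *
print(tool([600,-80,270])) 
E
```

```text
[ 0.92422036 -0.63733188 -0.07907032]
```

Request:
jog_arm([
  [[0.924,-0.637,-0.08],[0,0,0.087],-1],
  [[0.924,-0.637,-0.08],[0,0,0.087],-1],
  [[0.924,-0.637,-0.08],[0,0,0.087],-1],
  [[0.924,-0.637,-0.08],[0,0,0.087],-1],
  [[0.924,-0.637,-0.08],[0,0,0.087],-1],
])

```text
clock: 1.3
tool_pos: [331.8, -406.4, 240.7]
tcp_rot: [3.141, -0.0, 0.149]
ft_force: [0.5, -0.8, -0.5]
finger_gap: 1.002
finger_force: 0.0
```

```bash
python3 - <<'E'
from h import *
print(tool([600,-80,270])) 
E
```

```text
[ 0.52261883 -0.47183836 -0.04894706]
```

Request:
jog_arm([
  [[0.52,-0.47,-0.05],[0,0,0],-1],
  [[0.52,-0.47,-0.05],[0,0,0],-1],
  [[0.52,-0.47,-0.05],[0,0,0],-1],
  [[0.52,-0.47,-0.05],[0,0,0],-1],
  [[0.52,-0.47,-0.05],[0,0,0],-1],
])

```text
clock: 1.8
tool_pos: [490.1, -213.4, 258.6]
tcp_rot: [3.141, -0.001, 0.149]
ft_force: [0.3, -1.0, 0.5]
finger_gap: 1.002
finger_force: 0.0
```

```bash
python3 - <<'E'
from h import *
print(tool([600,-80,270])) 
E
```

```text
[ 0.21424568 -0.19265011 -0.01900198]
```

Request:
jog_arm([
  [[0.2,-0.18,-0.02],[0,0,0],-1],
  [[0.2,-0.18,-0.02],[0,0,0],-1],
  [[0.2,-0.18,-0.02],[0,0,0],-1],
  [[0.2,-0.18,-0.02],[0,0,0],-1],
  [[0.2,-0.18,-0.02],[0,0,0],-1],
])

```text
clock: 2.3
tool_pos: [592.4, -88.8, 270.1]
tcp_rot: [3.141, -0.0, 0.153]
ft_force: [0.1, -0.9, -0.1]
finger_gap: 1.002
finger_force: 0.0
```

```bash
python3 - <<'E'
from h import *
s=robot.sense(); print(np.round(s["tool_pos"]),s["tcp_rot"])
c=cam("wrist"); snap("wrist","w1"); print(c[1])
for l,z in(("selector_grip",82),("mouth",53.5),("press",0),("lower_plate",53.5),("upper_plate",68),):
    for d in robot.tip_of(l,"wrist")[:2]: print(l,round(d["conf"],2),np.round(d["at"]),np.round(ray(c,d["at"],z),1))
for l,z in(("selector",97),("upper_plate",80),("press",30)):
    for d in robot.regions_of(l,"wrist")[:2]:
        m=d["mask"].astype(np.uint8); cn=max(cv2.findContours(m,0,1)[0],key=cv2.contourArea)
        print(l,d["conf"],d["box"]); 
        w=np.array([ray(c,p[0][::-1],z)[:2] for p in cn],np.float32); r=cv2.minAreaRect(w); print(r)
E
```

```text
[592. -89. 270.] [ 3.14121673e+00 -2.84600355e-04  1.52999754e-01]
[671.22159643 -77.23151179 432.59070568]
selector_grip 0.97 [158. 330.] [621.3 -97.1  82. ]
mouth 0.61 [168. 240.] [584.9  20.7  53.5]
mouth 0.26 [214.  69.] [480.4 258.2  53.5]
press 0.87 [134. 246.] [626.4  29.2   0. ]
press 0.61 [154. 500.] [ 655.8 -358.9    0. ]
upper_plate 0.97 [137. 230.] [626.7  32.2  68. ]
selector 0.61 [309.3, 138.0, 350.9, 176.4]
((625.9607543945312, -96.21149444580078), (48.29343032836914, 47.944007873535156), 54.84064483642578)
upper_plate 0.58 [185.3, 97.0, 272.4, 179.2]
((625.7617797851562, 29.063045501708984), (90.4144515991211, 91.62783813476562), 11.84968090057373)
press 0.81 [169.6, 64.9, 364.1, 192.9]
((638.54931640625, -12.624130249023438), (170.71902465820312, 260.41717529296875), 11.53935432434082)
```

View pics/w1.png

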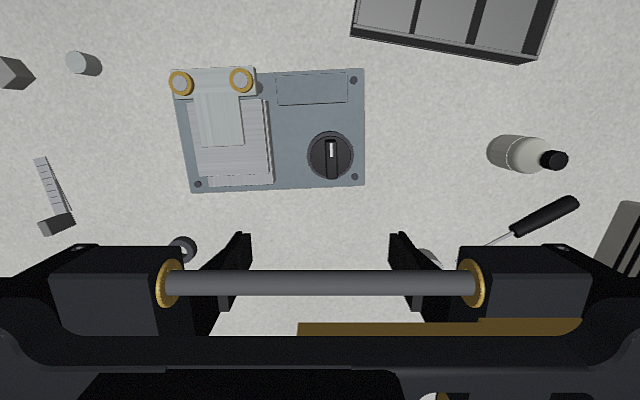

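The wrist view shows the knob's bar upright at (331,157), with the plates at (230,137) and the posts behind them. The press origin is near (627,30) with yaw about 0.20. The knob axis is near (621,-98), which fits the layout given.

```bash
python3 - <<'E'
from h import *
s=robot.sense(); print(s["tool_pos"],s["tcp_rot"])
print(tool([621.5,-98.3,270]),tool([621.5,-98.3,68]))
im=cv2.imread("pics/w1.png")[120:195,290:370]; cv2.imwrite("pics/knob.png",cv2.resize(im,None,fx=7,fy=7,interpolation=2))
E
```

```text
[591.05612752 -91.45334588 270.19702182] [3.14158891e+00 1.29608802e-04 1.47552078e-01]
[0.04851086 0.01874672 0.00032215] [0.0485545  0.01874546 0.33698882]
```

View pics/knob.png

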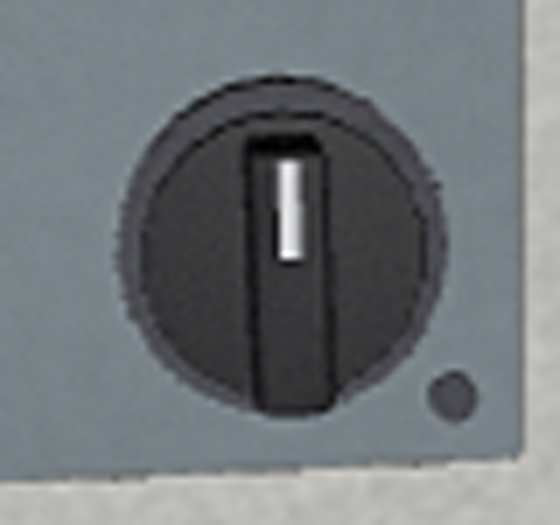

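The knob crop shows the bar parallel to the press x, tilted slightly, so I'll use yaw 0.2.

Request:
jog_arm([
  [[0.0485,0.019,0.0],[0,0,-0.035],-1],
  [[0.0485,0.019,0.08],[0,0,-0.035],-1],
  [[0.0485,0.019,0.16],[0,0,-0.035],-1],
  [[0.0485,0.019,0.24],[0,0,-0.035],-1],
  [[0.0485,0.019,0.3],[0,0,-0.035],-1],
])

```text
clock: 3.25
tool_pos: [620.5, -97.4, 87.3]
tcp_rot: [-3.14, 0.003, 0.201]
ft_force: [0.3, 0.3, -0.1]
finger_gap: 1.002
finger_force: 0.0
```

Request:
jog_arm([
  [[0,0,0.035],[0,0,0],-1],
  [[0,0,0.035],[0,0,0],-1],
  [[0,0,0.035],[0,0,0],0.5],
  [[0,0,0.035],[0,0,0],1],
  [[0,0,0.035],[0,0,0],1],
])

```text
clock: 3.75
tool_pos: [623.3, -97.9, 71.1]
tcp_rot: [3.14, -0.003, 0.202]
ft_force: [-0.4, -0.4, 0.7]
finger_gap: 0.812
finger_force: 0.0
```

Request:
jog_arm([
  [[0,0,0],[0,0,0],1],
  [[0,0,0],[0,0,0],1],
  [[0,0,0],[0,0,0],1],
])

```text
clock: 4.05
tool_pos: [622.2, -97.4, 69.6]
tcp_rot: [3.141, -0.001, 0.202]
ft_force: [0.4, -0.6, 0.2]
finger_gap: 0.536
finger_force: 0.0
```

Request:
jog_arm([
  [[0,0,0],[0,0,0],1],
  [[0,0,0],[0,0,0],1],
  [[0,0,0],[0,0,0],1],
  [[0,0,0],[0,0,0],1],
  [[0,0,0],[0,0,0],1],
])

```text
clock: 4.55
tool_pos: [622.2, -98.2, 69.0]
tcp_rot: [3.14, -0.0, 0.202]
ft_force: [-0.4, -2.9, -1.1]
finger_gap: 0.16
finger_force: 30.0
```

Request:
jog_arm([
  [[0,0,0],[0,0,0],1],
  [[0,0,0],[0,0,0],1],
])

```text
clock: 4.75
tool_pos: [622.2, -98.1, 69.1]
tcp_rot: [3.141, -0.0, 0.202]
ft_force: [0.3, -3.3, -1.3]
finger_gap: 0.158
finger_force: 30.0
```

Request:
jog_arm([
  [[0,0,0],[0,0,0.1],1],
  [[0,0,0],[0,0,0.18],1],
  [[0,0,0],[0,0,0.26],1],
  [[0,0,0],[0,0,0.34],1],
  [[0,0,0],[0,0,0.4],1],
])

```text
clock: 5.25
tool_pos: [622.2, -98.0, 69.1]
tcp_rot: [3.141, -0.001, -0.402]
ft_force: [0.7, -4.3, -1.7]
finger_gap: 0.156
finger_force: 30.0
```

Request:
jog_arm([
  [[0,0,0],[0,0,0.08],1],
  [[0,0,0],[0,0,0.16],1],
  [[0,0,0],[0,0,0.24],1],
  [[0,0,0],[0,0,0.32],1],
  [[0,0,0],[0,0,0.4],1],
])

```text
clock: 5.75
tool_pos: [622.3, -97.9, 69.1]
tcp_rot: [-3.141, -0.001, -1.004]
ft_force: [-0.6, -3.1, -2.0]
finger_gap: 0.16
finger_force: 30.0
```

Request:
jog_arm([
  [[0,0,0],[0,0,0.01],1],
  [[0,0,0],[0,0,0.01],1],
])

```text
clock: 5.95
tool_pos: [622.3, -97.9, 69.1]
tcp_rot: [3.141, -0.001, -1.01]
ft_force: [0.8, -3.7, -2.6]
finger_gap: 0.156
finger_force: 30.0
```

```bash
python3 - <<'E'
from h import *
s=robot.sense(); print({k:np.round(s[k],3) for k in("tool_pos","tcp_rot","moment","ft_force","joint_pos")})
E
```

```text
{'tool_pos': array([622.261, -97.867,  69.055]), 'tcp_rot': array([ 3.141e+00, -1.000e-03, -1.010e+00]), 'moment': array([-0.616, -0.126,  0.396]), 'ft_force': array([ 0.825, -3.736, -2.584]), 'joint_pos': array([-3.330e-01,  7.290e-01,  1.536e+00, -1.000e-03,  8.760e-01,
        2.249e+00])}
```

Request:
jog_arm([
  [[0,0,0],[0,0,0],-1],
  [[0,0,0],[0,0,0],-1],
  [[0,0,0],[0,0,0],-1],
  [[0,0,-0.06],[0,0,0],-1],
  [[0,0,-0.14],[0,0,0],-1],
])

```text
clock: 6.45
tool_pos: [619.5, -96.0, 151.0]
tcp_rot: [3.137, 0.007, -1.013]
ft_force: [2.2, -0.3, 0.3]
finger_gap: 0.528
finger_force: 0.0
```

Request:
jog_arm([
  [[0,0,-0.08],[0,0,-0.1],-1],
  [[0,0,-0.16],[0,0,-0.2],-1],
  [[0,0,-0.2],[0,0,-0.3],-1],
  [[0,0,-0.2],[0,0,-0.4],-1],
  [[0,0,-0.2],[0,0,-0.5],-1],
])

```text
clock: 6.95
tool_pos: [622.3, -96.8, 275.0]
tcp_rot: [-3.141, -0.003, -0.256]
ft_force: [-0.1, 0.4, -0.8]
finger_gap: 0.965
finger_force: 0.0
```

```bash
python3 - <<'E'
from h import *
s=robot.sense(); print(s["tool_pos"],s["tcp_rot"],s["ft_force"])
c=cam("wrist"); im=snap("wrist","w2")
for d in robot.tip_of("selector_grip","wrist")[:1]: print(d["conf"],np.round(d["at"]),ray(c,d["at"],82))
u,v=map(int,proj(c,[622,-98,90])); print(u,v); cv2.imwrite("pics/w2c.png",cv2.resize(im[max(u-110,0):u+60,max(v-200,0):v+60,::-1],None,fx=3,fy=3))
print(tool([450,312,270]))
E
```

```text
[622.29662251 -96.81186525 274.96003617] [-3.14089520e+00 -2.67772902e-03 -2.56486025e-01] [-0.09909089  0.39729038 -0.81217116]
0.93 [178. 319.] [624.41163542 -97.15289583  82.        ]
180 320
[-0.45335688 -0.58331133  0.00630498]
```

View pics/w2c.png

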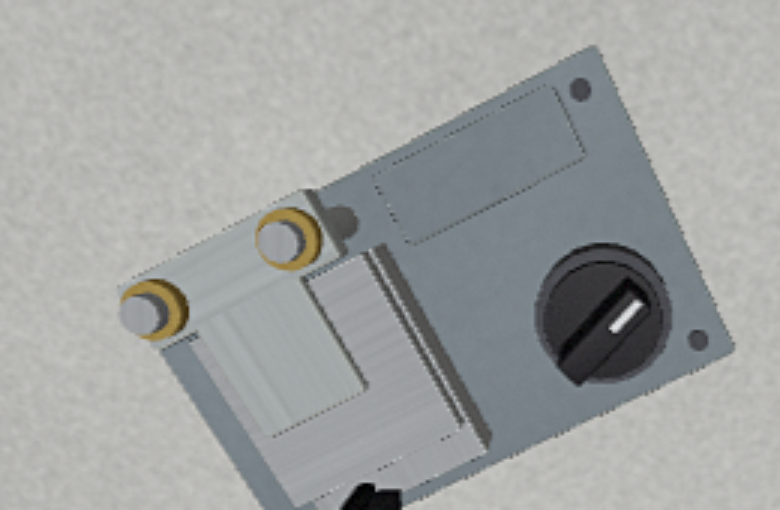

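The knob bar has turned clockwise to about 45° on screen, so it has clicked over. Next is the gauge.

Request:
jog_arm([
  [[-0.475,-0.56,0],[0,0,-0.35],-1],
  [[-0.475,-0.56,0],[0,0,-0.35],-1],
  [[-0.475,-0.56,0],[0,0,-0.35],-1],
  [[-0.475,-0.56,0],[0,0,-0.35],-1],
  [[-0.475,-0.56,0],[0,0,-0.35],-1],
])

```text
clock: 7.55
tool_pos: [514.0, 130.6, 272.9]
tcp_rot: [-3.141, 0.001, 0.259]
ft_force: [0.8, 1.1, -0.3]
finger_gap: 0.999
finger_force: 0.0
```

```bash
python3 - <<'E'
from h import *
print(robot.sense()["tcp_rot"],tool([430,305,250])) 
E
```

```text
[-3.14068430e+00  5.99300723e-04  2.58852965e-01] [-0.06090201 -0.31678563  0.03842005]
```

Request:
jog_arm([
  [[-0.06,-0.3,0.04],[0,0,0],-1],
  [[-0.06,-0.3,0.04],[0,0,0],-1],
  [[-0.06,-0.3,0.04],[0,0,0],-1],
  [[-0.06,-0.3,0.04],[0,0,0],-1],
  [[-0.06,-0.3,0.04],[0,0,0],-1],
])

```text
clock: 8.05
tool_pos: [430.6, 296.6, 248.2]
tcp_rot: [-3.14, 0.003, 0.264]
ft_force: [-0.2, -0.1, 0.1]
finger_gap: 1.002
finger_force: 0.0
```

```bash
python3 - <<'E'
from h import *
s=robot.sense(); print(s["tool_pos"],s["tcp_rot"])
c=cam("wrist"); im=snap("wrist","w3")
for l in("gauge","gauge_tip"):
    for d in robot.tip_of(l,"wrist")[:3]: print(l,round(d["conf"],2),np.round(d["at"]),np.round(ray(c,d["at"],0),1))
for d in robot.regions_of("gauge","wrist")[:3]:
    m=d["mask"]; print(d["conf"],d["box"],im[m].mean(0))
print(tool([446,312,29]))
E
```

```text
[430.55010807 296.59739519 248.18825632] [-3.14009646  0.00330661  0.26436552]
gauge 0.93 [286. 276.] [219.4 316.    0. ]
gauge 0.74 [154. 318.] [451.7 305.8   0. ]
gauge 0.65 [244. 308.] [308.2 283.9   0. ]
gauge_tip 0.66 [322. 317.] [166.8 230.3   0. ]
gauge_tip 0.64 [116. 572.] [595.7 -22.8   0. ]
gauge_tip 0.6 [195. 340.] [401.7 256.5   0. ]
0.93 [301.7, 83.4, 324.8, 170.3] [142.49375    144.72321429 146.93482143]
0.64 [263.3, 293.5, 324.8, 325.9] [ 55.54904632 129.33923706  71.79291553]
0.61 [296.5, 192.4, 343.9, 266.5] [ 65.78240741 140.44259259  82.85462963]
[ 0.02638685 -0.0263717   0.36696684]
```

View pics/w3.png

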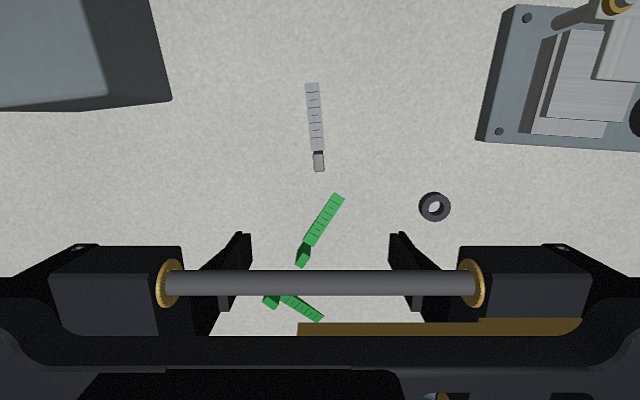

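The wrist view shows the grey gauge upright on screen, with its tip at (83,312) and its handle at rows 150-171, column 318. The green ones are below it.

```bash
python3 - <<'E'
from h import *
c=cam("wrist"); print(c[1])
a=ray(c,(83,311.8),1); b=ray(c,(147,317),10); print(a,b, np.arctan2(*(a-b)[1::-1]))
for r in(150,154,162,171): print(r,ray(c,(r,318.7),46),ray(c,(r,318.7),0))
t=np.arctan2(*(a-b)[1::-1]); u=np.array([np.cos(t),np.sin(t),0]); o=a-102*u; print("origin",o)
for p in((12,7,46),(-12,7,46),(12,-7,46),(-12,-7,46),(12,7,0)):
    print(p,proj(c,[o[0]+p[0]*u[0]-p[1]*u[1],o[1]+p[0]*u[1]+p[1]*u[0],p[2]]))
im=cv2.imread("pics/w3.png")[70:180,280:350]; cv2.imwrite("pics/w3c.png",cv2.resize(im,None,fx=5,fy=5,interpolation=2))
E
```

```text
[511.75847596 312.60504781 411.66303447]
[548.04823106 333.84926552   1.        ] [467.83083625 305.43662556  10.        ] 0.34040755473495743
150 [468.62559859 302.98503576  46.        ] [463.19953095 301.77484902   0.        ]
154 [463.65123903 301.6719702   46.        ] [457.59940253 300.29660129   0.        ]
162 [453.57708422 299.01272824  46.        ] [446.25793033 297.30282967   0.        ]
171 [442.03929387 295.96713515  46.        ] [433.26869889 293.87410438   0.        ]
origin [451.90112641 299.79439408   1.        ]
(12, 7, 46) [154.34452417 311.65268081]
(-12, 7, 46) [172.50187791 313.27788902]
(12, -7, 46) [153.46632121 322.40645361]
(-12, -7, 46) [171.65738834 323.8295446 ]
(12, 7, 0) [150.02431239 312.55959038]
```

View pics/w3c.png

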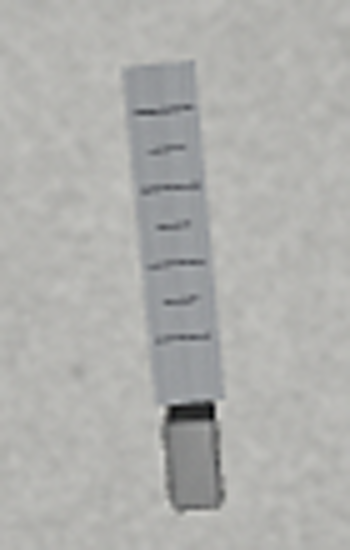

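The crop confirms it. The blade's centre line runs from (159,63) to (190,402) and the handle's top is centred at (193,463). That puts the gauge origin at about (452,299) with yaw about 0.345.

```bash
python3 - <<'E'
from h import *
print(robot.sense()["tcp_rot"],tool([452.3,299.2,7])) 
E
```

```text
[ 3.14125170e+00 -2.70577308e-04  2.59769416e-01] [ 0.03104501 -0.00306962  0.40364271]
```

Request:
jog_arm([
  [[0.031,-0.003,0.05],[0,0,-0.057],-1],
  [[0.031,-0.003,0.13],[0,0,-0.057],-1],
  [[0.031,-0.003,0.21],[0,0,-0.057],-1],
  [[0.031,-0.003,0.29],[0,0,-0.057],-1],
  [[0.031,-0.003,0.34],[0,0,-0.057],-1],
])

```text
clock: 8.75
tool_pos: [451.4, 297.7, 42.2]
tcp_rot: [3.141, 0.004, 0.343]
ft_force: [-0.5, 1.1, 0.0]
finger_gap: 1.002
finger_force: 0.0
```

Request:
jog_arm([
  [[0,0,0.03],[0,0,0],-1],
  [[0,0,0.062],[0,0,0],-1],
  [[0,0,0.062],[0,0,0],0],
  [[0,0,0.062],[0,0,0],0],
])

```text
clock: 9.15
tool_pos: [452.6, 298.9, 8.0]
tcp_rot: [3.142, 0.0, 0.345]
ft_force: [-0.1, -0.1, 0.3]
finger_gap: 0.893
finger_force: 0.0
```

```bash
python3 - <<'E'
from h import *
print(robot.sense()["tcp_rot"],tool([452.3,299.2,7])*600) 
E
```

```text
[3.14155754e+00 7.32195334e-05 3.44731165e-01] [-0.15638171 -0.32521285  0.98737234]
```

Request:
jog_arm([
  [[0,0,0],[0,0,0],1],
  [[0,0,0],[0,0,0],1],
  [[0,0,0],[0,0,0],1],
  [[0,0,0],[0,0,0],1],
  [[0,0,0],[0,0,0],1],
])

```text
clock: 9.65
tool_pos: [451.7, 300.1, 8.3]
tcp_rot: [-3.142, -0.001, 0.347]
ft_force: [0.1, -1.0, -0.3]
finger_gap: 0.445
finger_force: 0.0
```

Request:
jog_arm([
  [[0,0,0],[0,0,0],1],
  [[0,0,0],[0,0,0],1],
  [[0,0,0],[0,0,0],1],
  [[0,0,0],[0,0,0],1],
  [[0,0,0],[0,0,0],1],
])

```text
clock: 10.15
tool_pos: [451.5, 300.0, 7.9]
tcp_rot: [-3.141, 0.0, 0.347]
ft_force: [-1.0, 0.9, 0.9]
finger_gap: 0.162
finger_force: 29.9
```

Gripped. I'll lift, then carry it to a point before the mouth.

Request:
jog_arm([
  [[0,0,-0.04],[0,0,0],1],
  [[0,0,-0.1],[0,0,0],1],
  [[0,0,-0.17],[0,0,0],1],
  [[0,0,-0.17],[0,0,0],1],
])

```text
clock: 10.55
tool_pos: [455.1, 301.3, 114.6]
tcp_rot: [-3.141, -0.011, 0.347]
ft_force: [0.9, 0.3, 0.1]
finger_gap: 0.16
finger_force: 29.9
```

```bash
python3 - <<'E'
from h import *
s=robot.sense(); print(s["tcp_rot"],s["ft_force"],s["moment"],s["finger_gap"],tool([424,-12,110])) 
E
```

```text
[-3.14132486 -0.01080343  0.3474847 ] [0.87721537 0.33851018 0.06773555] [ 0.05596195 -0.08330769 -0.01866788] 0.1595059798829987 [-0.22665364  0.47337987  0.00505619]
```

Request:
jog_arm([
  [[-0.227,0.473,0],[0,0,0.096],1],
  [[-0.227,0.473,0],[0,0,0.096],1],
  [[-0.227,0.473,0],[0,0,0.096],1],
  [[-0.227,0.473,0],[0,0,0.096],1],
  [[-0.227,0.473,0],[0,0,0.096],1],
])

```text
clock: 11.05
tool_pos: [425.6, 49.5, 109.3]
tcp_rot: [-3.141, 0.001, 0.204]
ft_force: [1.2, -0.9, -0.3]
finger_gap: 0.154
finger_force: 29.9
```

```bash
python3 - <<'E'
from h import *
s=robot.sense(); print(s["tcp_rot"],s["ft_force"],tool([424,-12,110])) 
E
```

```text
[-3.14134279e+00  1.09174718e-03  2.04126586e-01] [ 1.19612437 -0.88202301 -0.3209225 ] [-0.02339081  0.09987674 -0.00116564]
```

Request:
jog_arm([
  [[-0.023,0.1,0],[0,0,0],1],
  [[-0.023,0.1,0],[0,0,0],1],
  [[-0.023,0.1,0],[0,0,0],1],
  [[-0.023,0.1,0],[0,0,0],1],
])

```text
clock: 11.45
tool_pos: [424.5, -9.7, 109.5]
tcp_rot: [-3.14, 0.001, 0.203]
ft_force: [-0.2, -0.4, -1.1]
finger_gap: 0.158
finger_force: 29.9
```

```bash
python3 - <<'E'
from h import *
s=robot.sense(); print(s["tool_pos"],s["tcp_rot"],s["ft_force"],s["moment"])
c=cam("wrist"); im=snap("wrist","w4")
for l,z in(("gauge_tip",102),("gauge",102),("mouth",53.5),("upper_plate",60)):
    for d in robot.tip_of(l,"wrist")[:3]: print(l,round(d["conf"],2),np.round(d["at"],1),np.round(ray(c,d["at"],z),1))
for l,z in(("upper_plate",72),("press",30)):
    for d in robot.regions_of(l,"wrist")[:2]:
        m=d["mask"].astype(np.uint8); cn=max(cv2.findContours(m,0,1)[0],key=cv2.contourArea)
        w=np.array([ray(c,p[0][::-1],z)[:2] for p in cn],np.float32); print(l,d["conf"],d["box"],cv2.minAreaRect(w))
E
```

```text
[424.49885912  -9.65741371 109.47592125] [-3.14044092e+00  1.47391759e-03  2.02910963e-01] [-0.21983663 -0.35946501 -1.11566642] [0.02085693 0.02948636 0.02021144]
gauge_tip 0.96 [169.   43.5] [437.  165.7 102. ]
gauge_tip 0.58 [ 73.8 316.1] [523.2  12.3 102. ]
gauge 0.97 [242.1 318.4] [422.9  -9.4 102. ]
gauge 0.78 [248.9  26. ] [378.3 181.8 102. ]
press 0.73 [207.6, 0.0, 556.9, 61.8] ((570.6931762695312, -27.060958862304688), (40.928672790527344, 257.7082214355469), 11.547969818115234)
```

View pics/w4.png

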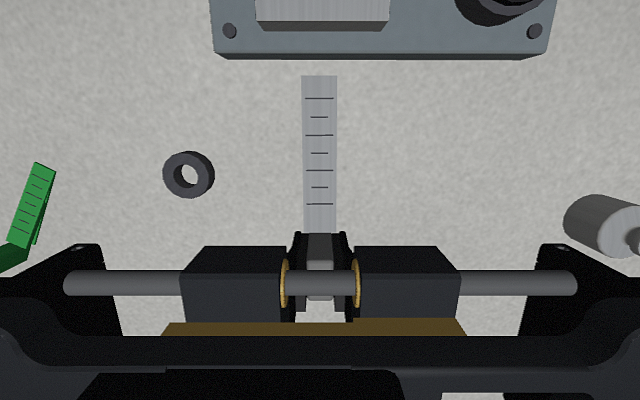

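The wrist view shows the gauge held straight along the tool: tip at (75,319), base at (232,319). The lip's front edge lies at row 22, columns 257-389, and the slab's front edge at row 56.

```bash
python3 - <<'E'
from h import *
c=cam("wrist"); s=robot.sense(); im=cv2.imread("pics/w4.png")
print(s["tool_pos"],s["tcp_rot"])
a=ray(c,(21.5,256.5),53.5);b=ray(c,(21.5,389.5),53.5); d=b-a; print("lip",a,b,np.linalg.norm(d),"yaw",np.arctan2(d[0],-d[1]))
m=(a+b)/2; print("mouth",m+20*np.array([np.cos(.202),np.sin(.202),0]))
print("tip",ray(c,(75.5,319.3),102), ray(c,(75.5,302.),103), ray(c,(75.5,337.),103), "handle", ray(c,(262,319.5),148))
g=cv2.cvtColor(im,6)
print(g[8:36,300],g[15,245:265],g[15,380:400])
E
```

```text
[425.15342533  -9.35855822 109.9156768 ] [-3.14152283e+00  4.47798785e-05  2.05488990e-01]
lip [553.62405096  61.11115959  53.5       ] [572.0503969  -27.74785723  53.5       ] 90.74940823485676 yaw 0.2044681917538709
mouth [582.43056952  20.69423249  53.5       ]
tip [523.40389002  10.92813198 102.        ] [521.33223078  20.3116009  103.        ] [525.28439271   1.27378924 103.        ] handle [434.41166795  -7.75777871 148.        ]
[143 143 145 142 144 143 142 144 145 143 145 147 144  52  60  64  68  65
  64  66  65  63  60  93 119 113 115 114] [111 112 112 116 116 115 114 114 114 113  82 133 145 144 143 143 140 142
 141 144] [147 147 148 145 147 147 148 147 162 125 112 114 117 116 114 115 114 115
 113 114]
```

Request:
jog_arm([
  [[0.02,0.004,0.05],[0,0,0],1],
  [[0.06,0.004,0.07],[0,0,0],1],
  [[0.078,0.004,0.0717],[0,0,0],1],
  [[0.078,0.004,0.0717],[0,0,0],1],
  [[0.078,0.004,0.0717],[0,0,0],1],
])

```text
clock: 12.3
tool_pos: [470.9, -2.9, 67.3]
tcp_rot: [-3.141, 0.001, 0.204]
ft_force: [-1.2, -0.3, -2.5]
finger_gap: 0.158
finger_force: 29.9
```

Request:
jog_arm([
  [[0,0,0],[0,0,0],1],
  [[0,0,0],[0,0,0],1],
  [[0,0,0],[0,0,0],1],
])

```text
clock: 12.6
tool_pos: [471.1, -3.4, 67.3]
tcp_rot: [3.141, -0.0, 0.203]
ft_force: [0.3, -0.3, -1.5]
finger_gap: 0.157
finger_force: 29.9
```

```bash
python3 - <<'E'
from h import *
for i in range(2):
    s=robot.sense(); print(s["tool_pos"],s["tcp_rot"],s["ft_force"],s["moment"]); robot.snapshot("wrist")
E
```

```text
[471.10308645  -3.38467911  67.34491706] [ 3.14149877e+00 -1.65257314e-04  2.02985869e-01] [ 0.25975717 -0.29545945 -1.4716914 ] [ 0.01917361  0.08212077 -0.02247313]
[471.19973162  -3.39011087  67.24128565] [ 3.14149672e+00 -1.43199031e-04  2.03075362e-01] [-0.01046601  0.30082547 -1.36695553] [-0.02282743  0.00423811 -0.01410297]
```

Request:
jog_arm([
  [[0,0,0.003],[0,0,0],1],
  [[0,0,0.0055],[0,0,0],1],
  [[0,0,0.0055],[0,0,0],1],
])

```text
clock: 13.0
tool_pos: [471.3, -3.3, 63.3]
tcp_rot: [-3.141, 0.001, 0.203]
ft_force: [0.0, -0.3, -1.2]
finger_gap: 0.16
finger_force: 29.9
```

Request:
jog_arm([
  [[0,0,0.001],[0,0,0],1],
  [[0,0,0.001],[0,0,0],1],
])

```text
clock: 13.2
tool_pos: [471.5, -3.3, 62.9]
tcp_rot: [-3.141, 0.0, 0.203]
ft_force: [0.2, -0.1, -1.1]
finger_gap: 0.161
finger_force: 29.9
```

Request:
jog_arm([
  [[0,0,0.001],[0,0,0],1],
  [[0,0,0.001],[0,0,0],1],
])

```text
clock: 13.4
tool_pos: [471.5, -3.3, 62.5]
tcp_rot: [3.142, -0.0, 0.203]
ft_force: [-0.1, 0.1, -0.1]
finger_gap: 0.16
finger_force: 29.9
```

Request:
jog_arm([
  [[0,0,0.0005],[0,0,0],1],
  [[0,0,0.0005],[0,0,0],1],
])

```text
clock: 13.6
tool_pos: [471.5, -3.3, 62.3]
tcp_rot: [3.141, -0.0, 0.203]
ft_force: [-1.5, -0.5, 3.0]
finger_gap: 0.158
finger_force: 29.9
```

```bash
python3 - <<'E'
from h import *
for i in range(2):
    s=robot.sense(); print(s["tool_pos"],s["ft_force"],s["moment"]); robot.snapshot("wrist")
E
```

```text
[471.51215697  -3.32805163  62.27103972] [-1.48926647 -0.46372289  2.96905743] [ 0.05416401 -0.09202196 -0.00414552]
[471.509305    -3.30253336  62.27431324] [-1.14500954 -0.11208506  1.37381066] [ 0.05240792 -0.02032253  0.00228229]
```

The lower plate is at about 54.4 mm, so the gap is about 5.6 mm and I expect about 36 mm of insertion. Sliding in.

Request:
jog_arm([
  [[0,0,-0.0004],[0,0,0],1],
  [[0.015,0,-0.0004],[0,0,0],1],
  [[0.03,0,-0.0004],[0,0,0],1],
  [[0.045,0,-0.0004],[0,0,0],1],
  [[0.045,0,-0.0004],[0,0,0],1],
])

```text
clock: 14.2
tool_pos: [500.8, 2.1, 62.3]
tcp_rot: [3.14, -0.003, 0.204]
ft_force: [-0.8, 0.2, -1.6]
finger_gap: 0.159
finger_force: 30.0
```

Request:
jog_arm([
  [[0.01,0,0],[0,0,0],1],
  [[0.015,0,0],[0,0,0],1],
  [[0.015,0,0],[0,0,0],1],
])

```text
clock: 14.5
tool_pos: [507.2, 4.1, 62.3]
tcp_rot: [-3.142, -0.0, 0.203]
ft_force: [-0.7, 1.5, 0.8]
finger_gap: 0.158
finger_force: 30.0
```

```bash
python3 - <<'E'
from h import *
for i in range(3):
    s=robot.sense(); print(s["tool_pos"],s["ft_force"],s["moment"]); robot.snapshot("wrist")
tip=s["tool_pos"][:2]+102*np.array([np.cos(.203),np.sin(.203)]); print("in", (tip-[582.4,20.7])@[np.cos(.203),np.sin(.203)],(tip-[582.4,20.7])@[-np.sin(.203),np.cos(.203)])
E
```

```text
[507.15314821   4.13881959  62.33895117] [-0.73705666  1.46599505  0.75660765] [ 0.09234122 -0.0025373   0.05183533]
[507.16159743   4.13684403  62.33219337] [-0.45987852  0.72373312  1.48011362] [ 0.15344335 -0.09529288 -0.00103439]
[507.15700117   4.13986512  62.30832716] [-0.09591556  0.59967337  0.86003719] [ 0.20990831 -0.0672271   0.04212908]
in 24.96336269297584 -1.0504536597940453
```

Request:
jog_arm([
  [[0.005,0,0],[0,0,0],1],
  [[0.01,0,0],[0,0,0],1],
  [[0.01,0,0],[0,0,0],1],
])

```text
clock: 14.95
tool_pos: [512.6, 5.2, 62.4]
tcp_rot: [-3.142, 0.0, 0.203]
ft_force: [-0.4, -0.3, 2.4]
finger_gap: 0.16
finger_force: 30.0
```

Request:
jog_arm([
  [[0.0035,0,0],[0,0,0],1],
  [[0.0035,0,0],[0,0,0],1],
])

```text
clock: 15.15
tool_pos: [514.1, 5.6, 62.4]
tcp_rot: [-3.141, 0.001, 0.203]
ft_force: [-4.0, -1.0, 5.4]
finger_gap: 0.16
finger_force: 30.0
```

Request:
jog_arm([
  [[0.0025,0,0],[0,0,0],1],
  [[0.0025,0,0],[0,0,0],1],
])

```text
clock: 15.35
tool_pos: [514.8, 5.9, 62.4]
tcp_rot: [-3.141, 0.003, 0.204]
ft_force: [-5.3, -1.1, 6.2]
finger_gap: 0.16
finger_force: 30.0
```

Request:
jog_arm([
  [[0,0,-0.0005],[0,0,0],1],
  [[0,0,-0.0005],[0,0,0],1],
])

```text
clock: 15.55
tool_pos: [515.2, 5.9, 62.5]
tcp_rot: [-3.141, 0.002, 0.203]
ft_force: [-4.2, -1.1, 4.2]
finger_gap: 0.159
finger_force: 30.0
```

```bash
python3 - <<'E'
from h import *
for i in range(3):
    s=robot.sense(); print(s["tool_pos"],s["tcp_rot"],s["ft_force"],s["moment"]); robot.snapshot("wrist")
E
```

```text
[515.16491949   5.94479418  62.48619729] [-3.14095174e+00  2.05930510e-03  2.03321978e-01] [-4.23018981 -1.09374595  4.17890276] [-0.1538135   0.57555576  0.00119406]
[515.17646554   5.95808122  62.48822863] [-3.14095604e+00  2.06184132e-03  2.03375440e-01] [-3.56162117 -0.32684568  3.22206162] [-0.19986077  0.59283361 -0.02526857]
[515.15288283   5.95656102  62.47144005] [-3.14094487e+00  2.14514679e-03  2.03464933e-01] [-5.45839816 -1.14523635  4.86110882] [-0.13542648  0.6547351  -0.03478737]
```

Request:
jog_arm([
  [[0,0,-0.0007],[0,0,0],1],
  [[0,0,-0.0007],[0,0,0],1],
])

```text
clock: 15.9
tool_pos: [516.3, 6.0, 62.6]
tcp_rot: [-3.141, -0.0, 0.203]
ft_force: [-1.4, 0.1, -0.9]
finger_gap: 0.162
finger_force: 30.0
```

Request:
jog_arm([
  [[0.0017,0,0],[0,0,0],1],
  [[0.0017,0,0],[0,0,0],1],
])

```text
clock: 16.1
tool_pos: [516.9, 6.2, 62.7]
tcp_rot: [-3.141, 0.001, 0.203]
ft_force: [-3.2, -0.8, -2.5]
finger_gap: 0.161
finger_force: 30.0
```

```bash
python3 - <<'E'
from h import *
for i in range(3):
    s=robot.sense(); print(s["tool_pos"],s["tcp_rot"],s["ft_force"],s["moment"]); robot.snapshot("wrist")
E
```

```text
[516.87065715   6.17438735  62.6651361 ] [-3.14119068e+00  1.05338366e-03  2.03342825e-01] [-3.19486979 -0.76832625 -2.52565138] [-0.13157747  0.58467913 -0.02795479]
[516.89073391   6.1848159   62.6804527 ] [-3.14124231e+00  8.85887781e-04  2.03394780e-01] [-2.63254609 -0.44790356 -1.85293198] [-0.17459834  0.63862931  0.02000096]
[516.89443704   6.19352357  62.72193833] [-3.14126203e+00  7.92846721e-04  2.03375007e-01] [-3.1609604  -0.89162971 -2.57137779] [-0.17114139  0.63061859 -0.03910966]
```

Request:
jog_arm([
  [[0.002,0,0.0003],[0,0,0],1],
  [[0.0035,0,0.0004],[0,0,0],1],
  [[0.0035,0,0.0004],[0,0,0],1],
])

```text
clock: 16.55
tool_pos: [519.0, 6.6, 62.7]
tcp_rot: [-3.141, 0.001, 0.203]
ft_force: [-3.6, -0.8, -1.9]
finger_gap: 0.153
finger_force: 30.0
```

```bash
python3 - <<'E'
from h import *
for i in range(3):
    s=robot.sense(); print(s["tool_pos"],s["tcp_rot"],s["ft_force"],s["moment"]); robot.snapshot("wrist")
E
```

```text
[518.96055231   6.64644669  62.71073246] [-3.14128244e+00  6.85719004e-04  2.03407332e-01] [-3.5821669  -0.78904177 -1.93736045] [-0.12859485  0.80535338 -0.01622817]
[518.94015322   6.65132975  62.68111317] [-3.14125228e+00  6.94210123e-04  2.03398692e-01] [-2.66624216 -0.93535698 -2.08512685] [-0.1181924   0.77871767  0.0418058 ]
[518.92913057   6.65866063  62.68006991] [-3.14126033e+00  6.59627511e-04  2.03384729e-01] [-3.69225237 -0.18124411 -1.73370131] [-0.13458761  0.83104038  0.02238598]
```

Request:
jog_arm([
  [[0.003,0,0.0002],[0,0,0],1],
  [[0.006,0,0.0003],[0,0,0],1],
  [[0.006,0,0.0003],[0,0,0],1],
])

```text
clock: 17.0
tool_pos: [521.8, 7.4, 62.7]
tcp_rot: [-3.141, 0.002, 0.204]
ft_force: [-6.3, -1.3, -0.2]
finger_gap: 0.158
finger_force: 30.0
```

```bash
python3 - <<'E'
from h import *
for i in range(3):
    s=robot.sense(); print(s["tool_pos"],s["tcp_rot"],s["ft_force"],s["moment"]); robot.snapshot("wrist")
E
```

```text
[521.84785825   7.35070737  62.67323318] [-3.14104379e+00  2.02608588e-03  2.03582496e-01] [-6.2798158  -1.26540917 -0.17397764] [-0.20906617  0.96874791 -0.02919488]
[521.8593921   7.3657619  62.6637483] [-3.14105328e+00  1.90625375e-03  2.03555906e-01] [-6.15256612 -1.85121835 -0.74598702] [-0.15298602  0.96362813  0.01713343]
[521.84769504   7.35147675  62.66979785] [-3.14107911e+00  1.84931491e-03  2.03573162e-01] [-5.1677372   0.08815415 -0.81390912] [-0.16478175  0.98166089  0.00293347]
```

Drag is about 6 N with the vertical force balanced, at about 40 mm depth. One check from outside before handing in.

```bash
python3 - <<'E'
from h import *
im=snap("scene","s5"); cv2.imwrite("pics/s5c.png",cv2.resize(im[190:340,180:380,::-1],(800,600),interpolation=2))
s=robot.sense(); print(s["clock"],s["tool_pos"],s["ft_force"])
E
```

```text
17.2 [521.82234979   7.3645401   62.64871724] [-5.56802534 -1.31425647 -0.73964503]
```

View pics/s5c.png

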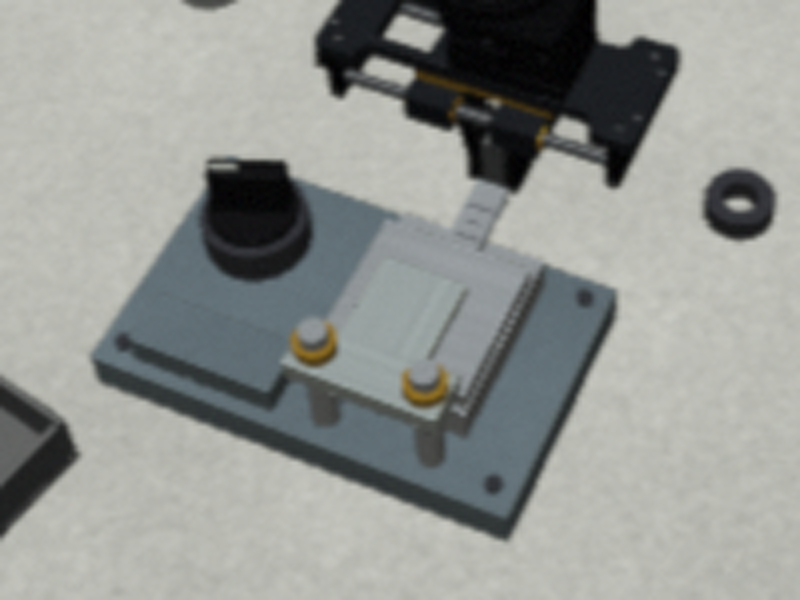

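The blade lies straight in the gap at about (475,225), midway across the plates. The knob is at its other stop at (250,190), and the collar is untouched.

```bash
python3 -c "
from plant import robot
print(robot.hand_in())"
```

```text
the job is handed in; nothing more can be done
None
```

The job is handed in: the knob is clicked over to its other stop, and the gripper still holds the gauge with its blade flat and straight in the gap, about 40 mm deep at about 6 N drag, with the upper plate lifted an estimated 0.3–0.5 mm; the other things on the bench were not touched.

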